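# Refill the hooded coaster caddy and raise its bail

### The job

Pick up the pile of three wooden coasters all together and put it in the steel caddy, tilting it so that one end tucks under the caddy's lip before the other end comes down, until all three lie flat on one another on the caddy's floor. Then swing the caddy's wire bail fully upright so that it closes off the low end. Do not disturb the tea glass, saucers, sign or sugar bowl.

Things in the scene. Friction and masses are not known exactly. Their poses are not given: they have to be found in the camera images.
- caddy: Open steel coaster caddy screwed to the counter, 102 (its x) x 66 (its y) x 37 mm high; origin at the centre of its underside, z up. Inside 94 x 60 mm. Hooded end at +x (see lip_edge), low end at -x: a wall 4 mm thick, 10 mm above the floor. Side walls only at the corners; the middle 58 mm of each side is open and the floor 60 mm wide, so fingers pass down beside a pile.
- caddy_in (a point): Centre of the caddy's inner floor, 6 mm above the counter; axes as the caddy's. The corner side walls are 18 mm long and 3 mm thick, 28 mm above the floor at the +x end and 10 mm at the -x end, where flared strips lead outwards and up to 16 mm above the floor.
- lip_edge (a point): Middle of the free lower edge of the lip: 39 mm from the caddy's centre along its +x, 28 mm above the inner floor. The lip is 3 mm thick, spans the full width and reaches 8 mm inwards from the 4 mm thick end wall, so a pile can only go in tilted, its +x end low and first, sliding under the lip, then levelled.
- coaster_bottom: Lowest coaster of the pile: flat oblong wooden tile, 89 (x) x 56 (y) x 8 mm (z), about 35 g, origin at the centre of its underside. The pile of three lies flat on the counter, 24 mm high, not quite squared up (each up to 1 mm off the one below).
- coaster_middle: Middle coaster, same tile, origin at the centre of its underside.
- coaster_top: Top coaster, same tile, origin at the centre of its underside.
- bail (a joint): Angle of the wire bail in rad: a U of 4 mm wire, its bar parallel to the caddy's y, hinged on 16 mm high lugs outside the caddy's -x end. At 0 it lies level, pointing to the caddy's -x; 1.571 is upright; stop at 1.62. It starts folded out at 0.25 to 0.45. The hinge is stiff (0.03 N m, about 0.5 N at the bar) and stays where it is left.
- bail_bar (a point): Middle of the bail's bar: a dark wooden sleeve 10 mm in diameter and 36 mm long, 58 mm from the hinge line. The bare wire goes on either side, 81 mm between the legs' centre lines.
- bail_hinge (a point): Middle of the bail's hinge line, 56 mm from the caddy's origin along its -x and 12 mm above the counter; fixed on the caddy, axes as the caddy's.
- tea_glass: Bystander: waisted tea glass, 54 mm across, 85 mm high, origin at the centre of its underside.
- saucers: Bystander: three nested glass saucers, 96 mm across, 33 mm high, origin at the centre of the underside.
- tent_sign: Bystander: blank upright sign on a black foot, foot 50 x 100 mm, 62 mm high, origin at the centre of its underside.
- sugar_bowl: Bystander: white bowl, 80 mm across, 55 mm high, origin at the centre of its underside.
There are look-alikes about, which are no part of the job. Leave any red or turquoise look-alike of the coaster_top alone.

How it is judged:
On the way, in this order (a step that is already met when the one before it is completed fails the run):
1. the three coasters are lifted together as one pile (height (world z) of each of coaster_bottom, coaster_middle, coaster_top above 0.025 m and distance between coaster_bottom and coaster_top below 0.022 m), for 0.2 s.
2. all three coasters lie flat in the caddy, under the lip, the bail still folded out (horizontal distance between each of coaster_bottom, coaster_middle, coaster_top and caddy_in below 0.006 m and z of coaster_bottom in the frame of caddy_in between -0.003 and 0.019 m and angle between the z axis of each of coaster_bottom, coaster_middle, coaster_top and the z axis of caddy, either way round below 0.05 rad and angle between the x axis of each of coaster_bottom, coaster_middle, coaster_top and the x axis of caddy, either way round below 0.09 rad and z of coaster_middle in the frame of caddy_in between -0.003 and 0.019 m and z of coaster_top in the frame of caddy_in between -0.003 and 0.019 m and value of joint bail below 1 rad), for 0.2 s.
3. the bail is swung upright (value of joint bail above 1.4 rad), for 0.2 s.
At the end, for the whole second after the job is handed in: All three coasters lie flat (within 3 degrees) on one another inside the caddy, each within 6 mm of its centre and 5 degrees of its length, the top one's underside no more than 19 mm above the floor, at rest; the bail stands upright (1.4 rad or more) (horizontal distance between each of coaster_bottom, coaster_middle, coaster_top and caddy_in below 0.006 m and z of coaster_bottom in the frame of caddy_in between -0.003 and 0.019 m and angle between the z axis of each of coaster_bottom, coaster_middle, coaster_top and the z axis of caddy, either way round below 0.05 rad and angle between the x axis of each of coaster_bottom, coaster_middle, coaster_top and the x axis of caddy, either way round below 0.09 rad and z of coaster_middle in the frame of caddy_in between -0.003 and 0.019 m and z of coaster_top in the frame of caddy_in between -0.003 and 0.019 m and linear speed of each of coaster_bottom, coaster_middle, coaster_top below 0.02 m/s and value of joint bail above 1.4 rad); the robot touches nothing.
It fails at once if the tea glass is shifted more than 20 mm or tipped over (distance of tea_glass from where it was at the start of the episode above 0.02 m or angle between tea_glass's own z axis and vertical above 0.35 rad).
It fails at once if the saucer pile is shifted more than 20 mm or tipped over (distance of saucers from where it was at the start of the episode above 0.02 m or angle between saucers's own z axis and vertical above 0.35 rad).
It fails at once if the sign is shifted more than 20 mm or tipped over (distance of tent_sign from where it was at the start of the episode above 0.02 m or angle between tent_sign's own z axis and vertical above 0.35 rad).
It fails at once if the sugar bowl is shifted more than 20 mm or tipped over (distance of sugar_bowl from where it was at the start of the episode above 0.02 m or angle between sugar_bowl's own z axis and vertical above 0.35 rad).
It also fails if it takes over 54 s, if anything falls off the work surface, if the arm or the gripper's body presses on something with over 40 N, if the wrist force passes 120 N, or if a joint passes its speed limit or range.

### The arm

A 6-joint arm with a two-finger parallel gripper is mounted at the origin on the work surface. World frame = base frame: x ahead of the robot, y to its left, z up, the work surface at z = 0. Lengths are in m, angles in rad, forces in N, time in s.
With the tool pointing down it reaches from about 0.3 to 0.75 m from the base axis. Payload 8.5 kg.
Tool frame: the origin (TCP) lies at the very end of the fingers, on their centre line; the grasp point (between the pads) lies 19 mm behind it (ctrl.hold_point_z is the distance from the TCP to the grasp point, in m); z points along the fingers, y is the direction in which the jaws open and shut (so a half turn about z gives the same grasp; the last joint's range is limited). The gripper opens to 85 mm and grips with 20 to 120 N. Pads are 22 mm wide; open, the fingers measure 114 mm over their backs; the gripper's body (76 mm by 85 mm) begins 54 mm behind the grasp point. The pads swing forward as they close: fully open they stand 13 mm farther back than shut.
Start: joints at [-1.352, 0.381, 1.297, -0, 1.464, -0.215], TCP at [0.231, -0.499, 0.231] pointing down, gripper open.
Joint ranges: [-3.11, 3.11], [-0.89, 2.33], [0.22, 2.48], [-1.42, 4.56], [0.17, 2.85], [-2.88, 2.88]. Speed limits (rad/s): [2.39, 2.39, 3.14, 3.14, 3.14, 3.14].

### API

Orientations are given as a unit quaternion [x, y, z, w].
In Python, from station import ctrl gives the robot as it stands.
- The arm moves only by the tool send_rows, never from a script. Its argument "commands" is a list of rows, each an object with "dp": the shift along the tool's x, y, z in cm, a list of three; "dr": the turn, a rotation vector about the tool's x, y, z in rad, a list of three. In form: [{"dp": [dx, dy, dz], "dr": [rx, ry, rz]}, ...]. A call has 1 to 12 rows; each row is the pose to reach, as a shift and turn from the pose measured when the call began, along the tool's axes at that moment; what a row does not reach only later rows make up. A row lasts 1/12 s, in which the tool goes at most 41.7 mm and 7.16 degrees, less where a joint would pass 70% of its speed; a pose out of reach is approached as far as the arm can. A call with a gripper value outside its range is refused whole. "jaw" is the opening, from 0 (shut) to 1 (fully open), set as the call begins (left out, the last holds). The fingers move at their own pace and stop on an object; "force" is the grip in N (left out, the last holds). Time passes only in rows, so rows that repeat a pose let the fingers close. It gives the time, the measured TCP pose, the force and the opening at its end, in the units of the state.
- ctrl.observe(): the state, without advancing time (a new reading comes with each control period).
- ctrl.snapshot(name): name is "scene" or "top"; returns a dict with "frame" (480x640x3 uint8, red, green, blue), "depth" (480x640 float32, m along the optical axis (not along the pixel's ray), 0 where there is no reading), "K" (3x3 intrinsics, pixels), "T" (4x4, takes a point from camera to world coordinates). Camera axes: x right, y up, looking along -z (the intrinsics and any distortion apply to the point x, -y, -z); pixel columns grow to the right and rows downward; lengths in m; the calibration is good to about 2 mm. A picture is of the moment at which its call begins.
- ctrl.job_done(): hands the job in, once; it reports no verdict.
Trained networks look in the newest picture that a camera, given by its name, has taken for a name from the list of things; names that differ only in an ending like _2 or _b are one class to them, and where a whole thing is asked for, a point or a joint stands for the part that bears it (a point fixed in the world has none). Each returns a list of dicts, best first, with "score" (0 to 1); they miss things now and then, are a little off and sometimes report something else, mostly with a low value. They report only what shows in the picture. A call takes as long as a camera call. They do not tell look-alikes from the thing itself.
- ctrl.boxes_of(label, camera): "point" ([x, y, z] in m, in world coordinates, good to about 4 mm: the middle of the surface that is visible of it).
- ctrl.outline_of(label, camera): "mask" (480x640 bool, what is visible of it).
- ctrl.tip_of(label, camera): "point" ([x, y, z] in m, in world coordinates, good to about 4 mm: a listed point, or the origin of a listed thing).
The state is a dict: "clock": time; "joints": joint angles; "qd": joint speeds; "effort": joint torques, N m; "tool_pos": TCP position; "tool_rot": TCP orientation; "ft_force": force on the tool from outside, world axes, zero at the start; "ft_torque": the same for the moment, N m; "gripper_width": opening from 0.0 (shut) to 1.0 (fully open).
Only numpy, scipy, OpenCV 4.12 (cv2) and the standard library are available. Lean on these libraries where they do the work, as an engineer would, in place of code of your own. Each camera call takes 0.05 s, during which the arm holds its last target. There are 200 camera calls.

## Working session

There is one attempt and no reset: what is moved stays moved. The work goes in short steps, Python scripts to look and compute and a tool call to move; the robot and the scene stay as the last step left them, time stands still between calls to the robot, and variables do not carry over. Pictures are saved under pics/ and viewed, about 8 in all and at most 12, crops included, and the job is handed in when it is done.

Besides the shell and the picture viewer there is one more tool, called after ">>>" as name([rows], argument=value, ...), one row to a line, values as JSON. send_rows: Moves the arm, as the interface text tells. Its arguments: {"type":"object","properties":{"commands":{"type":"array"},"jaw":{"type":"number"},"force":{"type":"number"}},"required":["commands"]}

```bash
mkdir -p pics; ls
python3 - <<'E'
from station import ctrl
import cv2,numpy as np
o=ctrl.observe();print({k:np.round(v,3).tolist() for k,v in o.items()}, ctrl.hold_point_z)
for c in("scene","top"):
    s=ctrl.snapshot(c);cv2.imwrite(f"pics/{c}0.png",s["frame"][:,:,::-1]);np.savez(f"pics/{c}0.npz",**s)
    print(c,np.round(s["T"],3).tolist(),s["K"].tolist())
    for n in["caddy","coaster_top","bail"]:
        print(n,[(np.round(d["point"],3).tolist(),round(d["score"],2)) for d in ctrl.boxes_of(n,c)][:5])
    for n in["caddy_in","lip_edge","coaster_top","bail_bar","bail_hinge","tea_glass","saucers","tent_sign","sugar_bowl"]:
        print("tip",n,[(np.round(d["point"],3).tolist(),round(d["score"],2)) for d in ctrl.tip_of(n,c)][:4])
E
```

```text
pics
{'clock': 0.0, 'joints': [-1.352, 0.381, 1.298, 0.0, 1.464, -0.215], 'qd': [-0.0, 0.002, -0.001, -0.0, 0.001, -0.001], 'effort': [-0.001, -44.846, -23.128, -0.0, 0.005, -0.0], 'tool_pos': [0.231, -0.499, 0.231], 'tool_rot': [0.977, 0.215, 0.0, -0.001], 'ft_force': [-0.645, -0.304, 0.064], 'ft_torque': [-0.048, -0.042, -0.012], 'gripper_width': 0.998} 0.0187
scene [[-0.738, -0.466, 0.488, 1.013], [0.675, -0.532, 0.512, 0.389], [0.02, 0.707, 0.707, 0.707], [0.0, 0.0, 0.0, 1.0]] [[529.3625565580764, 0.0, 322.2121695217832], [0.0, 529.3625565580764, 236.1665477048969], [0.0, 0.0, 1.0]]
caddy [([0.553, 0.004, 0.011], 0.78)]
coaster_top [([0.58, -0.377, 0.003], 0.94), ([0.499, -0.262, 0.023], 0.92)]
bail [([0.464, -0.039, 0.033], 0.79), ([0.552, 0.003, 0.011], 0.45)]
tip caddy_in [([0.563, 0.005, 0.004], 0.92)]
tip lip_edge [([0.598, 0.017, 0.033], 0.97)]
tip coaster_top [([0.354, -0.268, -0.006], 0.97), ([0.495, -0.265, 0.013], 0.87), ([0.577, -0.381, -0.006], 0.58), ([0.541, 0.208, 0.002], 0.2)]
tip bail_bar [([0.456, -0.041, 0.033], 0.8)]
tip bail_hinge [([0.509, -0.019, 0.015], 0.
[... 699 characters left out ...]
ip caddy_in [([0.559, 0.003, 0.006], 0.76), ([0.494, -0.266, 0.005], 0.49)]
tip lip_edge [([0.595, 0.019, 0.035], 0.94)]
tip coaster_top [([0.584, -0.381, -0.004], 0.82), ([0.365, -0.266, 0.003], 0.76), ([0.492, -0.265, 0.015], 0.68), ([0.56, -0.0, -0.0], 0.64)]
tip bail_bar [([0.459, -0.039, 0.027], 0.75), ([0.559, 0.001, 0.007], 0.56)]
tip bail_hinge [([0.509, -0.019, 0.012], 0.79)]
tip tea_glass [([0.743, -0.237, -0.002], 0.55)]
tip saucers [([0.54, 0.218, -0.004], 0.56), ([0.595, 0.021, 0.037], 0.43), ([0.508, -0.017, 0.01], 0.37)]
tip tent_sign [([0.802, -0.036, 0.003], 0.72)]
tip sugar_bowl [([0.767, 0.182, -0.002], 0.62), ([0.492, -0.261, 0.004], 0.32), ([0.459, -0.038, 0.025], 0.22)]
```

View pics/top0.png

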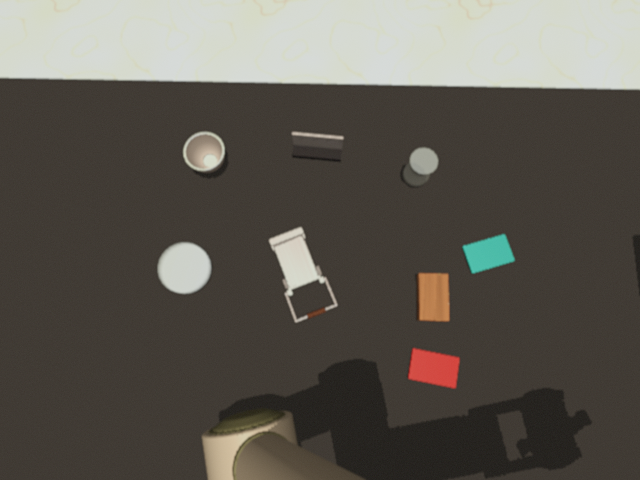

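View pics/scene0.png

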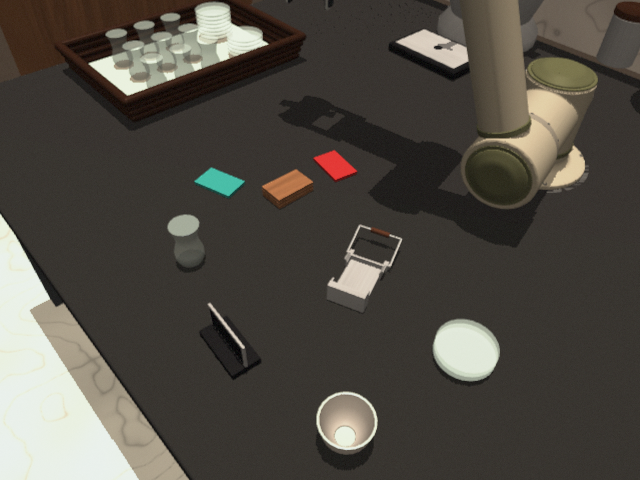

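The pictures show the wooden pile at top px (433,297), the red tile at (434,368) and the turquoise tile at (489,253). Only the wooden one has a pile's height (24 mm), so that is the one meant. The caddy is at about (296,262), with its lip away from the robot and the bail towards it. I'll measure the pile and caddy more closely and confirm with one crop.

```bash
cat > h.py <<'E'
import numpy as np,cv2
from scipy.spatial.transform import Rotation as R
def cloud(s):
    d=s["depth"];K=s["K"];v,u=np.mgrid[:480,:640]
    p=np.stack([(u-K[0,2])/K[0,0]*d,-(v-K[1,2])/K[1,1]*d,-d],-1)
    w=p@s["T"][:3,:3].T+s["T"][:3,3];w[d==0]=np.nan;return w
def rect(p):
    (c,sz,a)=cv2.minAreaRect((p*1000).astype(np.float32))
    if sz[0]<sz[1]: sz=sz[::-1];a+=90
    return np.round(c,1),np.round(sz,1),round((a+90)%180-90,2)
E
python3 - <<'E'
from h import *
for c in("top","scene"):
    s=dict(np.load(f"pics/{c}0.npz"));w=cloud(s)
    m=(abs(w[...,0]-.492)<.07)&(abs(w[...,1]+.265)<.06)
    mt=m&(w[...,2]>.018)&(w[...,2]<.034)
    print(c,"pile",mt.sum(),rect(w[mt][:,:2]),np.nanmedian(w[mt][:,2]), "counter",np.nanmedian(w[m&(w[...,2]<.012)][:,2]))
    # colour mask on plane z=.024
    f=s["frame"].astype(int);mc=m&(f[...,0]>90)&(f[...,0]>f[...,2]+50)
    print(" col",mc.sum(),rect(w[mc][:,:2]))
    q=w[(abs(w[...,0]-.56)<.1)&(abs(w[...,1])<.1)]
    for y in np.deg2rad([20,22,24,26]):
        cy,sy=np.cos(y),np.sin(y);r=(q[:,:2]-[.56,.002])@np.array([[cy,-sy],[sy,cy]])
        print(round(np.rad2deg(y)), [np.round(np.percentile(r[k],[1,99],axis=0)*1000,1).tolist() for k in [(q[:,2]>.03)&(r[:,0]>0),(q[:,2]<.01)&(q[:,2]>.004)&(abs(r[:,0])<.06)]])
    k=q[:,2]>.03;k&=q[:,0]>.55;print(" lip",rect(q[k][:,:2]),np.median(q[k][:,2]))
im=cv2.imread("pics/top0.png");a=cv2.resize(im[225:395,395:525],None,fx=3,fy=3,interpolation=2);b=cv2.resize(im[215:335,255:355],None,fx=4,fy=4,interpolation=2)
o=np.zeros((510,800,3),np.uint8);o[:510,:390]=a;o[:480,395:795]=b;cv2.imwrite("pics/crop.png",o)
E
```

```text
top pile 1398 (array([ 490.2, -264.2]), array([89. , 57.2]), -1.11) 0.023723337692266366 counter -0.00021256014463311157
 col 1498 (array([ 492.3, -268.2]), array([94.4, 65.4]), -0.49)
20 [[[28.2, -30.0], [49.9, 34.8]], [[-48.1, -30.2], [42.6, 30.8]]]
22 [[[28.3, -31.6], [49.3, 33.4]], [[-47.5, -29.3], [42.5, 30.1]]]
24 [[[28.9, -32.9], [49.4, 32.1]], [[-47.6, -29.5], [42.6, 30.4]]]
26 [[[28.5, -34.3], [50.0, 30.8]], [[-48.3, -30.4], [42.5, 31.4]]]
 lip (array([595.4,  17.4]), array([65.9, 22.4]), -66.67) 0.03651663172987335
scene pile 865 (array([ 493.5, -262.8]), array([91.4, 59.9]), 0.07) 0.022956579220113738 counter -0.0006167617638008771
 col 809 (array([ 482.8, -276.4]), array([111.4,  83.1]), 0.29)
20 [[[31.1, -30.1], [54.1, 35.1]], [[-48.5, -31.5], [53.3, 34.3]]]
22 [[[31.1, -31.7], [53.8, 33.8]], [[-48.0, -30.3], [52.9, 33.5]]]
24 [[[30.7, -33.0], [54.1, 32.4]], [[-48.2, -29.8], [53.0, 33.7]]]
26 [[[30.7, -34.4], [54.5, 31.0]], [[-48.7, -29.8], [53.4, 34.7]]]
 lip (array([599. ,  18.5]), array([66.7, 25. ]), -67.48) 0.03594983276845609
```

View pics/crop.png

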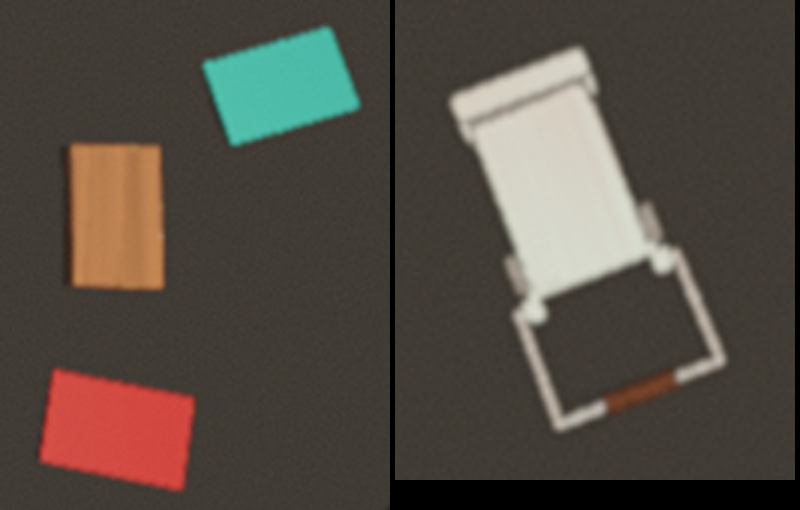

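The crop confirms it: the wooden pile is in the left panel at (117,217) and both coloured tiles are single and flat. The caddy is empty with the bail folded out. I'll take the pile as (0.492, -0.2635) at yaw about 0°, and the caddy as (0.560, 0.0025) at yaw about 23.2°.

```bash
cat >> h.py <<'E'
from station import ctrl
def pose():
    o=ctrl.observe();return np.array(o["tool_pos"]),R.from_quat(o["tool_rot"]),o
def target(p,yaw,tilt=0):   # tool x at yaw (deg), z down, then +x end low by tilt (rad)
    return np.array(p),R.from_euler('z',yaw,degrees=True)*R.from_euler('y',tilt)*R.from_matrix(np.diag([1,-1,-1.]))
def go(p,yaw,tilt=0):
    tp,tr=target(p,yaw,tilt);cp,cr,_=pose()
    print("dp",np.round(cr.inv().apply(tp-cp)*100,2).tolist(),"dr",np.round((cr.inv()*tr).as_rotvec(),3).tolist())
def st():
    p,r,o=pose();print("t",round(o["clock"],2),"p",np.round(p*1000,1),"x",np.round(r.as_matrix()[:,0],3),"z",np.round(r.as_matrix()[:,2],3),"F",np.round(o["ft_force"],1),"w",round(o["gripper_width"],3))
E
python3 -c "
from h import *
st();go([.492,-.2635,.08],-.5)"
```

```text
t 1.3 p [ 231.2 -499.   231.4] x [0.907 0.42  0.   ] z [ 0. -0. -1.] F [ 0.1 -0.  -0.2] w 0.999
dp [33.57, -10.41, 15.14] dr [0.0, -0.0, 0.443]
```

>>> send_rows([
  {"dp": [33.6, -10.4, 15.1], "dr": [0, 0, 0.443]},
  {"dp": [33.6, -10.4, 15.1], "dr": [0, 0, 0.443]},
  {"dp": [33.6, -10.4, 15.1], "dr": [0, 0, 0.443]},
  {"dp": [33.6, -10.4, 15.1], "dr": [0, 0, 0.443]},
  {"dp": [33.6, -10.4, 15.1], "dr": [0, 0, 0.443]},
  {"dp": [33.6, -10.4, 15.1], "dr": [0, 0, 0.443]},
  {"dp": [33.6, -10.4, 15.1], "dr": [0, 0, 0.443]},
  {"dp": [33.6, -10.4, 15.1], "dr": [0, 0, 0.443]},
  {"dp": [33.6, -10.4, 15.1], "dr": [0, 0, 0.443]},
  {"dp": [33.6, -10.4, 15.1], "dr": [0, 0, 0.443]},
  {"dp": [33.6, -10.4, 15.1], "dr": [0, 0, 0.443]},
  {"dp": [33.6, -10.4, 15.1], "dr": [0, 0, 0.443]},
], jaw=0.82, force=30)

```text
clock: 2.3
tool_pos: [0.4924, -0.2635, 0.0804]
tool_rot: [1.0, -0.004, -0.0, 0.0]
ft_force: [-1.0, -0.9, 0.4]
gripper_width: 0.823
```

>>> send_rows([
  {"dp": [0, 0, 3.5], "dr": [0, 0, 0]},
  {"dp": [0, 0, 6.5], "dr": [0, 0, 0]},
  {"dp": [0, 0, 7.2], "dr": [0, 0, 0]},
  {"dp": [0, 0, 7.5], "dr": [0, 0, 0]},
  {"dp": [0, 0, 7.7], "dr": [0, 0, 0]},
  {"dp": [0, 0, 7.8], "dr": [0, 0, 0]},
  {"dp": [0, 0, 7.8], "dr": [0, 0, 0]},
])

```text
clock: 2.88
tool_pos: [0.4927, -0.2643, 0.0037]
tool_rot: [1.0, -0.004, 0.001, 0.001]
ft_force: [0.3, -0.0, -0.6]
gripper_width: 0.821
```

Run:
```python
from h import *
st()
a=[]
for c in("scene","top"):
    s=ctrl.snapshot(c);w=cloud(s)
    k=(abs(w[...,0]-.492)<.08)&(abs(w[...,1]+.2635)<.08)
    for lo,hi in((.028,.05),(.018,.03)):
        q=w[k&(w[...,2]>lo)&(w[...,2]<hi)]
        print(c,lo,len(q),np.round(np.percentile(q,[2,50,98],axis=0)*1000,1).tolist())
    t=s["T"];u=(t[:3,:3].T@(np.array([.492,-.2635,.03])-t[:3,3]));x=int(s["K"][0,0]*u[0]/-u[2]+s["K"][0,2]);y=int(-s["K"][1,1]*u[1]/-u[2]+s["K"][1,2])
    a.append(cv2.resize(s["frame"][y-50:y+50,x-50:x+50,::-1],(400,400),interpolation=2))
cv2.imwrite("pics/g1.png",np.hstack(a))
```

```text
t 2.88 p [ 492.7 -264.3    3.7] x [ 1.    -0.008  0.001] z [ 0.001 -0.002 -1.   ] F [ 0.3 -0.  -0.6] w 0.821
scene 0.028 175 [[483.1, -305.5, 28.6], [499.2, -297.8, 38.8], [505.4, -214.2, 49.7]]
scene 0.018 676 [[463.1, -299.5, 18.9], [506.5, -264.7, 23.1], [537.9, -216.7, 27.9]]Traceback (most recent call last):
  File "<stdin>", line 9, in <module>
    return _quantile_unchecked(
        a, q, axis, out, overwrite_input, method, keepdims, weights)
    return _ureduce(a,
                    func=_quantile_ureduce_func,
    ...<5 lines>...
                    overwrite_input=overwrite_input,
                    method=method)
    r = func(a, **kwargs)
    result = _quantile(arr,
                       quantiles=q,
    ...<2 lines>...
                       out=out,
                       weights=wgt)
    slices_having_nans = np.isnan(arr[-1, ...])
                                  ~~~^^^^^^^^^
IndexError: index -1 is out of bounds for axis 0 with size 0
```

The scene camera reads the finger's front face about 2 mm too far in x, so averaging the two cameras is right. Next I'll find the counter by touch.

>>> send_rows([
  {"dp": [0, 0, 0.2], "dr": [0, 0, 0]},
  {"dp": [0, 0, 0.3], "dr": [0, 0, 0]},
  {"dp": [0, 0, 0.3], "dr": [0, 0, 0]},
])

```text
clock: 3.23
tool_pos: [0.4927, -0.2639, 0.0005]
tool_rot: [1.0, -0.004, 0.001, 0.001]
ft_force: [0.3, -0.2, -0.0]
gripper_width: 0.822
```

>>> send_rows([
  {"dp": [0, 0, 0.2], "dr": [0, 0, 0]},
  {"dp": [0, 0, 0.3], "dr": [0, 0, 0]},
  {"dp": [0, 0, 0.3], "dr": [0, 0, 0]},
])

```text
clock: 3.48
tool_pos: [0.4926, -0.2638, -0.0028]
tool_rot: [1.0, -0.004, 0.0, 0.001]
ft_force: [-0.4, 0.1, 0.3]
gripper_width: 0.823
```

>>> send_rows([
  {"dp": [0, 0, 0], "dr": [0, 0, 0]},
  {"dp": [0, 0, 0], "dr": [0, 0, 0]},
  {"dp": [0, 0, 0], "dr": [0, 0, 0]},
  {"dp": [0, 0, 0], "dr": [0, 0, 0]},
  {"dp": [0, 0, 0], "dr": [0, 0, 0]},
  {"dp": [0, 0, 0], "dr": [0, 0, 0]},
], jaw=0.4, force=45)

```text
clock: 3.98
tool_pos: [0.4927, -0.2638, -0.0027]
tool_rot: [1.0, -0.004, 0.0, 0.001]
ft_force: [0.6, -0.1, 2.8]
gripper_width: 0.645
```

```bash
python3 -c "
from h import *
st()"
```

```text
t 3.98 p [ 492.7 -263.8   -2.7] x [ 1.    -0.008  0.001] z [ 0.001 -0.001 -1.   ] F [ 0.6 -0.1  2.8] w 0.645
```

>>> send_rows([
  {"dp": [0, 0, -0.5], "dr": [0, 0, 0]},
  {"dp": [0, 0, -1.5], "dr": [0, 0, 0]},
  {"dp": [0, 0, -3.5], "dr": [0, 0, 0]},
  {"dp": [0, 0, -6], "dr": [0, 0, 0]},
  {"dp": [0, 0, -8], "dr": [0, 0, 0]},
  {"dp": [0, 0, -9], "dr": [0, 0, 0]},
  {"dp": [0, 0, -9], "dr": [0, 0, 0]},
  {"dp": [0, 0, -9], "dr": [0, 0, 0]},
])

```text
clock: 4.65
tool_pos: [0.4924, -0.2636, 0.0872]
tool_rot: [1.0, -0.004, 0.0, 0.001]
ft_force: [-0.0, 0.7, -1.3]
gripper_width: 0.648
```

Run:
```python
from h import *
st();p,r,_=pose();a=[]
for c in("scene","top"):
    s=ctrl.snapshot(c);w=cloud(s)
    q=r.inv().apply((w-p).reshape(-1,3))*1000   # tool frame mm, z down
    f=s["frame"].reshape(-1,3).astype(int);wood=(f[:,0]>f[:,2]+35)
    k=(abs(q[:,0])<70)&(abs(q[:,1])<45)&(abs(q[:,2]+10)<30)&wood
    print(c,k.sum(),np.round(np.nanpercentile(q[k],[1,5,50,95,99],axis=0),1).tolist())
    np.savez(f"pics/held_{c}.npz",q=q,f=f,k=k)
    t=s["T"];u=(t[:3,:3].T@(p-t[:3,3]));x=int(s["K"][0,0]*u[0]/-u[2]+s["K"][0,2]);y=int(-s["K"][1,1]*u[1]/-u[2]+s["K"][1,2])
    a.append(cv2.resize(s["frame"][y-60:y+60,x-60:x+60,::-1],(400,400),interpolation=2))
cv2.imwrite("pics/g1.png",np.hstack(a))
```

```text
t 4.65 p [ 492.4 -263.6   87.2] x [ 1.    -0.008  0.001] z [ 0.001 -0.001 -1.   ] F [-0.   0.7 -1.3] w 0.648
scene 801 [[-39.4, -29.8, -28.0], [-30.2, -28.9, -27.2], [23.9, -4.3, -25.1], [45.3, 24.3, -8.8], [46.3, 27.3, -6.5]]
top 86 [[20.1, -28.4, -28.0], [22.4, -28.0, -27.3], [34.5, -25.8, -24.8], [41.7, -16.7, -13.0], [41.9, -14.3, -7.7]]
```

View pics/g1.png

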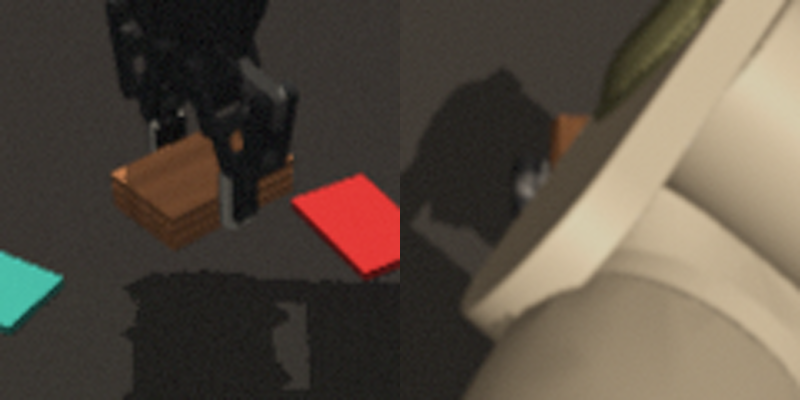

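The pile is held level between the fingers, three layers visible (left panel, about 200,190). Next I'll fit the caddy yaw and check the pile's tilt in the hand.

Run:
```python
from h import *
d=np.load("pics/held_scene.npz");q=d["q"][d["k"]]
t=q[(q[:,2]<-23)&(q[:,2]>-31)];A=np.c_[t[:,:2],np.ones(len(t))];print("top plane",np.linalg.lstsq(A,t[:,2],rcond=None)[0],len(t))
from scipy.optimize import minimize
for c,b in(("top",[-.0018,-.0002]),("scene",[.0015,.0012])):
    s=dict(np.load(f"pics/{c}0.npz"));w=cloud(s).reshape(-1,3)
    f=s["frame"].reshape(-1,3);w[:,:2]-=b
    k=(abs(w[:,0]-.56)<.08)&(abs(w[:,1])<.08)
    q=w[k]
    for y in(22.,23,24):
        cy,sy=np.cos(np.deg2rad(y)),np.sin(np.deg2rad(y));r=(q[:,:2]-[.5606,.0017])@np.array([[cy,-sy],[sy,cy]])*1000
        fl=(q[:,2]>.0035)&(q[:,2]<.010)&(abs(r[:,0])<27)&(abs(r[:,1])<34)
        e=[]
        for lo in range(-27,27,6):
            m=fl&(r[:,0]>=lo)&(r[:,0]<lo+6);e.append([lo+3,np.percentile(r[m,1],3),np.percentile(r[m,1],97)])
        e=np.array(e);pf=[np.polyfit(e[:,0],e[:,i],1) for i in(1,2)]
        hi=(q[:,2]>.033)&(r[:,0]>20)
        print(c,y,"slope deg",np.round(np.rad2deg([p[0] for p in pf]),2),"edge",np.round([p[1] for p in pf],1),"lip y",np.round(np.percentile(r[hi],[2,98],axis=0),1).tolist())
```

```text
top plane [ 3.82680719e-03  3.78742721e-03 -2.58208009e+01] 531
top 22.0 slope deg [1.49 0.56] edge [-27.5  28.4] lip y [[31.5, -31.1], [50.5, 33.0]]
top 23 slope deg [-0.23 -0.5 ] edge [-27.5  28.5] lip y [[31.0, -31.8], [50.4, 32.3]]
top 24 slope deg [-0.65 -1.29] edge [-27.5  28.5] lip y [[31.0, -32.5], [50.4, 31.7]]Traceback (most recent call last):
  File "<stdin>", line 15, in <module>
    return _quantile_unchecked(
        a, q, axis, out, overwrite_input, method, keepdims, weights)
    return _ureduce(a,
                    func=_quantile_ureduce_func,
    ...<5 lines>...
                    overwrite_input=overwrite_input,
                    method=method)
    r = func(a, **kwargs)
    result = _quantile(arr,
                       quantiles=q,
    ...<2 lines>...
                       out=out,
                       weights=wgt)
    slices_having_nans = np.isnan(arr[-1, ...])
                                  ~~~^^^^^^^^^
IndexError: index -1 is out of bounds for axis 0 with size 0
```

```bash
cat >> h.py <<'E'
CAD=np.array([560.4,2.0,6.0]);YAW=23.0
def tuck(al,slide=0,up=0,tx=45.5,bz=1.0,dy=0):
    c,s=np.cos(al),np.sin(al);xl=np.array([c,0,-s]);u=np.array([s,0,c])
    B=np.array([tx-24*s,dy,bz+up])-slide*xl
    t=B-44.5*xl-2.7*u
    p=CAD+R.from_euler('z',YAW,degrees=True).apply(t)
    print("tcp",np.round(p,1),end=" ");go(p/1000,YAW,al)
E
python3 -c "
from h import *
st();tuck(.3,30,45);tuck(0.3,30,5);tuck(.3);tuck(0)"
```

```text
t 4.75 p [ 492.  -263.3   86.1] x [ 1.    -0.008 -0.001] z [-0.001  0.    -1.   ] F [-0.3 -0.5 -1.8] w 0.648
tcp [529.5 -11.1  71.4] dp [3.55, -25.25, 1.47] dr [-0.062, -0.295, -0.406]
tcp [529.5 -11.1  31.4] dp [3.55, -25.25, 5.47] dr [-0.062, -0.295, -0.406]
tcp [5.559e+02 1.000e-01 1.760e+01] dp [6.18, -26.39, 6.85] dr [-0.062, -0.295, -0.406]
tcp [561.3   2.4   4.3] dp [6.73, -26.62, 8.18] dr [-0.0, 0.001, -0.409]
```

>>> send_rows([
  {"dp": [0.5, -4, 0], "dr": [0, 0, -0.1]},
  {"dp": [1, -8, 0], "dr": [0, 0, -0.2]},
  {"dp": [1.5, -12, 0], "dr": [-0.02, -0.1, -0.3]},
  {"dp": [2, -16, 0], "dr": [-0.04, -0.2, -0.406]},
  {"dp": [2.5, -19, 0.5], "dr": [-0.062, -0.295, -0.406]},
  {"dp": [3, -22, 1], "dr": [-0.062, -0.295, -0.406]},
  {"dp": [3.5, -24, 1.3], "dr": [-0.062, -0.295, -0.406]},
  {"dp": [3.55, -25.25, 1.47], "dr": [-0.062, -0.295, -0.406]},
  {"dp": [3.55, -25.25, 1.47], "dr": [-0.062, -0.295, -0.406]},
  {"dp": [3.55, -25.25, 1.47], "dr": [-0.062, -0.295, -0.406]},
  {"dp": [3.55, -25.25, 1.47], "dr": [-0.062, -0.295, -0.406]},
])

```text
clock: 5.67
tool_pos: [0.5293, -0.0123, 0.0713]
tool_rot: [0.969, 0.196, -0.147, 0.03]
ft_force: [-0.2, -0.9, -1.5]
gripper_width: 0.645
```

```bash
cat >> h.py <<'E'
def look(name,half=70):
    a=[];p,r,_=pose();qs={}
    for c in("scene","top"):
        s=ctrl.snapshot(c);t=s["T"];u=(t[:3,:3].T@(CAD/1000-t[:3,3]));x=int(s["K"][0,0]*u[0]/-u[2]+s["K"][0,2]);y=int(-s["K"][1,1]*u[1]/-u[2]+s["K"][1,2])
        a.append(cv2.resize(s["frame"][y-half:y+half,x-half:x+half,::-1],(400,400),interpolation=2))
        np.savez(f"pics/{name}_{c}.npz",**s,p=p,q=r.as_quat());qs[c]=s
    cv2.imwrite(f"pics/{name}.png",np.hstack(a));return qs
E
python3 - <<'E'
from h import *
st();S=look("hov");p,r,_=pose()
for c,b in(("top",[-1.8,-.2,0]),("scene",[1.5,1.2,-.7])):
    s=S[c];w=cloud(s).reshape(-1,3)*1000-b
    f=s["frame"].reshape(-1,3).astype(int);wood=(f[:,0]>f[:,2]+35)
    q=r.inv().apply(w-p*1000)
    k=wood&(abs(q[:,0])<60)&(abs(q[:,1])<40)&(abs(q[:,2]+14)<25)
    print(c,"pile in tool",k.sum(),np.round(np.nanpercentile(q[k],[2,50,98],axis=0),1).tolist() if k.sum()>5 else "")
    g=R.from_euler('z',YAW,degrees=True).inv().apply(w-CAD)
    k=(abs(g[:,0])<60)&(abs(g[:,1])<45)&(g[:,2]>25)&(g[:,2]<33)&(g[:,0]>20)&~wood
    print(c,"lip in caddy",k.sum(),np.round(np.nanpercentile(g[k],[2,50,98],axis=0),1).tolist())
tuck(.3,30,5)
E
```

```text
t 5.67 p [529.3 -12.3  71.3] x [ 0.88   0.372 -0.296] z [-0.272 -0.116 -0.955] F [-0.2 -0.9 -1.5] w 0.645
top pile in tool 470 [[-45.8, -24.3, -28.9], [-37.6, 13.8, -25.7], [-2.1, 27.7, -5.4]]
top lip in caddy 0 [nan, nan, nan]
scene pile in tool 1102 [[-13.9, -27.1, -28.8], [19.3, 1.8, -26.0], [43.4, 27.3, -16.2]]
scene lip in caddy 330 [[30.8, -32.2, 25.4], [45.6, 1.5, 30.5], [51.1, 32.4, 32.8]]
tcp [529.5 -11.1  31.4] dp [1.24, -0.12, 3.81] dr [-0.0, -0.0, -0.002]
  return np.nanmean(a, axis, out=out, keepdims=keepdims)
```

View pics/hov.png

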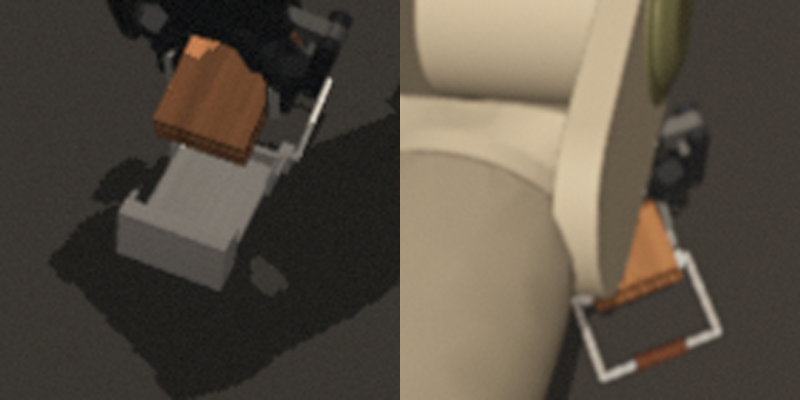

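The picture shows the pile, tilted low end first, hovering behind the lip (left panel: pile at (210,105), lip at (170,230)). It lines up laterally to within 0.5 mm. I'll lower it, then slide.

>>> send_rows([
  {"dp": [0.4, 0, 1.3], "dr": [0, 0, 0]},
  {"dp": [0.8, -0.1, 2.6], "dr": [0, 0, 0]},
  {"dp": [1.2, -0.1, 3.6], "dr": [0, 0, 0]},
  {"dp": [1.24, -0.1, 3.8], "dr": [0, 0, 0]},
  {"dp": [1.24, -0.1, 3.8], "dr": [0, 0, 0]},
  {"dp": [1.24, -0.1, 3.8], "dr": [0, 0, 0]},
])

```text
clock: 6.27
tool_pos: [0.5298, -0.0116, 0.032]
tool_rot: [0.969, 0.196, -0.146, 0.03]
ft_force: [0.6, 0.5, -0.5]
gripper_width: 0.647
```

```bash
python3 -c "
from h import *
st();tuck(.3,30,5);tuck(.3,10,2.5);tuck(.3,0,1)"
```

```text
t 6.27 p [529.8 -11.6  32. ] x [ 0.88   0.371 -0.295] z [-0.272 -0.115 -0.955] F [ 0.6  0.5 -0.5] w 0.647
tcp [529.5 -11.1  31.4] dp [0.01, -0.06, 0.06] dr [0.0, -0.001, -0.002]
tcp [547.1  -3.6  23. ] dp [2.08, -0.06, 0.3] dr [0.0, -0.001, -0.002]
tcp [5.559e+02 1.000e-01 1.860e+01] dp [3.12, -0.06, 0.44] dr [0.0, -0.001, -0.002]
```

>>> send_rows([
  {"dp": [0.5, -0.06, 0.2], "dr": [0, 0, 0]},
  {"dp": [1.0, -0.06, 0.4], "dr": [0, 0, 0]},
  {"dp": [1.5, -0.06, 0.5], "dr": [0, 0, 0]},
  {"dp": [2.0, -0.06, 0.5], "dr": [0, 0, 0]},
  {"dp": [2.0, -0.06, 0.5], "dr": [0, 0, 0]},
  {"dp": [2.0, -0.06, 0.5], "dr": [0, 0, 0]},
])

```text
clock: 6.77
tool_pos: [0.546, -0.004, 0.0212]
tool_rot: [0.969, 0.196, -0.146, 0.03]
ft_force: [-0.0, 0.3, -1.1]
gripper_width: 0.645
```

```bash
python3 -c "
from h import *
st();tuck(.3,5);tuck(.3,0)"
```

```text
t 6.77 p [546.   -4.   21.2] x [ 0.88   0.371 -0.295] z [-0.272 -0.115 -0.955] F [-0.   0.3 -1.1] w 0.645
tcp [551.5  -1.8  19. ] dp [0.63, 0.0, 0.03] dr [0.0, -0.0, -0.002]
tcp [5.559e+02 1.000e-01 1.760e+01] dp [1.13, 0.0, 0.03] dr [0.0, -0.0, -0.002]
```

>>> send_rows([
  {"dp": [0.3, 0, 0.03], "dr": [0, 0, 0]},
  {"dp": [0.6, 0, 0.03], "dr": [0, 0, 0]},
  {"dp": [0.8, 0, 0.03], "dr": [0, 0, 0]},
  {"dp": [1.0, 0, 0.03], "dr": [0, 0, 0]},
  {"dp": [1.15, 0, 0.03], "dr": [0, 0, 0]},
  {"dp": [1.15, 0, 0.03], "dr": [0, 0, 0]},
  {"dp": [1.15, 0, 0.03], "dr": [0, 0, 0]},
])

```text
clock: 7.35
tool_pos: [0.5561, 0.0002, 0.0175]
tool_rot: [0.969, 0.196, -0.146, 0.03]
ft_force: [0.1, -0.8, -2.6]
gripper_width: 0.648
```

Run:
```python
from h import *
st();look("tk",60)
for a in(.3,.2,.12,.06,0): tuck(a)
```

```text
t 7.35 p [5.561e+02 2.000e-01 1.750e+01] x [ 0.88   0.371 -0.295] z [-0.272 -0.115 -0.955] F [ 0.1 -0.8 -2.6] w 0.648
tcp [5.559e+02 1.000e-01 1.760e+01] dp [-0.02, 0.01, -0.0] dr [0.0, -0.0, -0.002]
tcp [557.3   0.7  13.2] dp [0.25, 0.01, 0.37] dr [0.0, 0.1, -0.002]
tcp [558.7   1.3   9.6] dp [0.51, 0.0, 0.67] dr [0.0, 0.18, -0.002]
tcp [559.9   1.8   7. ] dp [0.71, 0.0, 0.88] dr [0.0, 0.24, -0.002]
tcp [561.3   2.4   4.3] dp [0.94, 0.0, 1.09] dr [0.0, 0.3, -0.002]
```

View pics/tk.png

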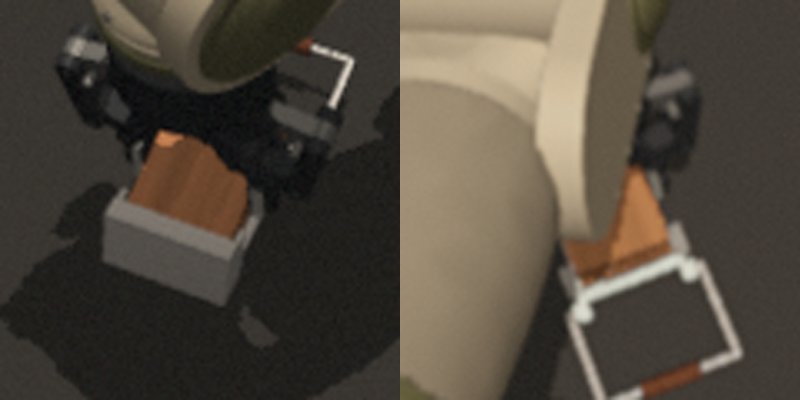

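The picture shows the front edge under the lip (left panel, 180,220) and the rear end just inside the low wall (right panel, 620,270). I'll level it in stages.

>>> send_rows([
  {"dp": [0.08, 0, 0.12], "dr": [0, 0.03, 0]},
  {"dp": [0.16, 0, 0.25], "dr": [0, 0.065, 0]},
  {"dp": [0.25, 0, 0.37], "dr": [0, 0.1, 0]},
  {"dp": [0.35, 0, 0.48], "dr": [0, 0.13, 0]},
  {"dp": [0.45, 0, 0.58], "dr": [0, 0.155, 0]},
  {"dp": [0.51, 0, 0.67], "dr": [0, 0.18, 0]},
  {"dp": [0.51, 0, 0.67], "dr": [0, 0.18, 0]},
  {"dp": [0.51, 0, 0.67], "dr": [0, 0.18, 0]},
])

```text
clock: 8.12
tool_pos: [0.5585, 0.0011, 0.0098]
tool_rot: [0.978, 0.198, -0.059, 0.012]
ft_force: [0.5, 0.9, -1.4]
gripper_width: 0.651
```

Run:
```python
from h import *
st()
for a in(.12,.06,0.03,0): tuck(a)
```

```text
t 8.12 p [558.5   1.1   9.8] x [ 0.915  0.386 -0.12 ] z [-0.11  -0.047 -0.993] F [ 0.5  0.9 -1.4] w 0.651
tcp [558.7   1.3   9.6] dp [0.02, -0.01, 0.01] dr [0.0, 0.0, -0.002]
tcp [559.9   1.8   7. ] dp [0.19, -0.01, 0.26] dr [0.001, 0.06, -0.002]
tcp [560.6   2.1   5.6] dp [0.28, -0.01, 0.38] dr [0.001, 0.09, -0.002]
tcp [561.3   2.4   4.3] dp [0.37, -0.01, 0.51] dr [0.001, 0.12, -0.002]
```

>>> send_rows([
  {"dp": [0.1, 0, 0.13], "dr": [0, 0.03, 0]},
  {"dp": [0.19, 0, 0.26], "dr": [0, 0.06, 0]},
  {"dp": [0.28, 0, 0.38], "dr": [0, 0.09, 0]},
  {"dp": [0.35, 0, 0.46], "dr": [0, 0.11, 0]},
  {"dp": [0.37, 0, 0.5], "dr": [0, 0.12, 0]},
  {"dp": [0.37, 0, 0.5], "dr": [0, 0.12, 0]},
  {"dp": [0.37, 0, 0.5], "dr": [0, 0.12, 0]},
])

```text
clock: 8.7
tool_pos: [0.5615, 0.0023, 0.0045]
tool_rot: [0.98, 0.198, -0.0, 0.001]
ft_force: [-0.5, -1.0, -1.0]
gripper_width: 0.643
```

Run:
```python
from h import *
st();look("lv",60)
```

```text
t 8.7 p [561.5   2.3   4.5] x [ 0.921  0.389 -0.001] z [-0.001 -0.001 -1.   ] F [-0.5 -1.  -1. ] w 0.643
```

View pics/lv.png

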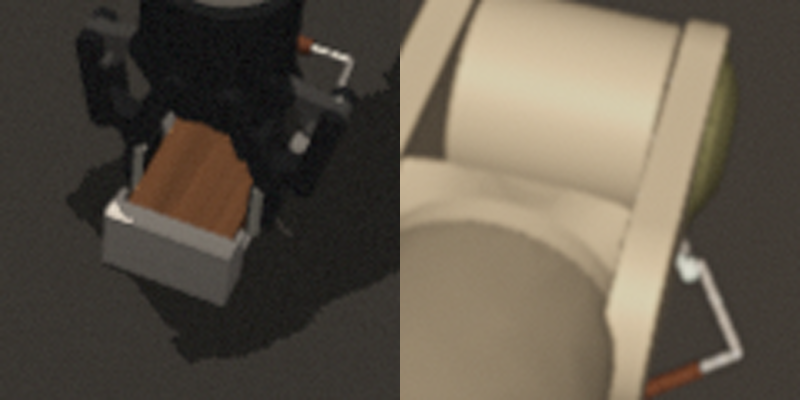

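Level, under the lip, with negligible force. I'll lower it the last millimetre and release.

>>> send_rows([
  {"dp": [0, 0, 0.05], "dr": [0, 0, 0]},
  {"dp": [0, 0, 0.1], "dr": [0, 0, 0]},
  {"dp": [0, 0, 0.1], "dr": [0, 0, 0]},
])

```text
clock: 9.05
tool_pos: [0.5617, 0.0024, 0.0034]
tool_rot: [0.98, 0.198, -0.0, 0.001]
ft_force: [-0.2, 0.4, -1.0]
gripper_width: 0.65
```

>>> send_rows([
  {"dp": [0, 0, 0], "dr": [0, 0, 0]},
  {"dp": [0, 0, 0], "dr": [0, 0, 0]},
  {"dp": [0, 0, 0], "dr": [0, 0, 0]},
  {"dp": [0, 0, 0], "dr": [0, 0, 0]},
  {"dp": [0, 0, 0], "dr": [0, 0, 0]},
], jaw=0.8)

```text
clock: 9.47
tool_pos: [0.5617, 0.0024, 0.0034]
tool_rot: [0.98, 0.198, -0.0, 0.001]
ft_force: [0.1, -0.6, 0.4]
gripper_width: 0.797
```

>>> send_rows([
  {"dp": [0, 0, -0.5], "dr": [0, 0, 0]},
  {"dp": [0, 0, -2], "dr": [0, 0, 0]},
  {"dp": [0, 0, -5], "dr": [0, 0, 0]},
  {"dp": [0, 0, -8], "dr": [0, 0, 0]},
  {"dp": [0, 0, -11], "dr": [0, 0, 0]},
  {"dp": [0, 0, -14], "dr": [0, 0, 0]},
  {"dp": [-5, 0, -17], "dr": [0, 0, 0]},
  {"dp": [-9, 0, -18], "dr": [0, 0, 0]},
  {"dp": [-13, 0, -18], "dr": [0, 0, 0]},
  {"dp": [-17, 0, -18], "dr": [0, 0, 0]},
  {"dp": [-20, 0, -18], "dr": [0, 0, 0]},
  {"dp": [-20, 0, -18], "dr": [0, 0, 0]},
])

```text
clock: 10.47
tool_pos: [0.3722, -0.0757, 0.1837]
tool_rot: [0.98, 0.197, -0.001, 0.0]
ft_force: [1.1, 0.5, -1.3]
gripper_width: 0.797
```

Run:
```python
from h import *
st();S=look("rel",60)
for c,b in(("top",[-1.8,-.2,0]),("scene",[1.5,1.2,-.7])):
    s=S[c];w=cloud(s).reshape(-1,3)*1000-b
    f=s["frame"].reshape(-1,3).astype(int);wood=(f[:,0]>f[:,2]+35)
    g=R.from_euler('z',YAW,degrees=True).inv().apply(w-CAD)
    k=wood&(abs(g[:,0])<60)&(abs(g[:,1])<40)&(g[:,2]>15)
    t=g[k&(abs(g[:,2]-24)<5)]
    print(c,k.sum(),np.round(np.percentile(g[k],[2,50,98],axis=0),1).tolist(), "plane",np.round(np.linalg.lstsq(np.c_[t[:,:2],np.ones(len(t))],t[:,2],rcond=None)[0],3))
    k=(g[:,0]<-60)&(g[:,0]>-135)&(abs(g[:,1])<14)&(g[:,2]>8)
    print(c,"bar",k.sum(),np.round(np.nanpercentile(g[k],[5,50,95],axis=0),1).tolist())
```

```text
t 10.47 p [372.2 -75.7 183.7] x [ 0.922  0.386 -0.003] z [-0.003 -0.001 -1.   ] F [ 1.1  0.5 -1.3] w 0.797
top 1274 [[-42.9, -26.6, 20.7], [-3.0, 0.4, 23.6], [38.2, 27.0, 26.6]] plane [-0.0000e+00  2.0000e-03  2.3676e+01]
top bar 180 [[-134.6, -10.7, 24.9], [-130.9, 3.4, 452.2], [-108.2, 12.6, 466.2]]
scene 1134 [[-42.5, -26.8, 21.5], [-4.5, 0.9, 24.1], [31.4, 27.4, 27.0]] plane [6.0000e-03 1.0000e-03 2.4141e+01]
scene bar 220 [[-134.8, -9.7, 22.7], [-131.5, 5.3, 418.6], [-107.7, 12.1, 432.6]]
```

View pics/rel.png

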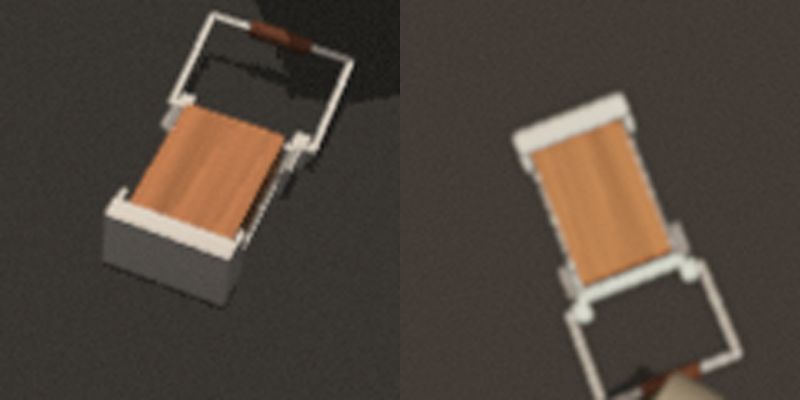

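The pile lies flat at the right height (top face 24 mm above the floor, tilt under 0.01 rad) and tucked under the lip (left panel 205,170). Next I'll measure the bail bar for a pinch grasp.

```bash
cat >> h.py <<'E'
def bar(x,z,dy=0):   # tool y along caddy x, grasp point at (x,z) in caddy frame, z above counter
    p=CAD*[1,1,0]+R.from_euler('z',YAW,degrees=True).apply([x,dy,z-18.7])
    print("tcp",np.round(p,1),end=" ")
    for a in(-90,): go(p/1000,YAW+a)
E
python3 - <<'E'
from h import *
print(np.round(ctrl.observe()["joints"],2))
for c,b in(("top",[-1.8,-.2,0]),("scene",[1.5,1.2,-.7])):
    s=dict(np.load(f"pics/rel_{c}.npz"));w=cloud(s).reshape(-1,3)*1000-b
    g=R.from_euler('z',YAW,degrees=True).inv().apply(w-CAD*[1,1,0])
    for y in(14,36):
        k=(g[:,0]<-80)&(g[:,0]>-135)&(abs(g[:,1])<y)&(g[:,2]>15)&(g[:,2]<60)
        print(c,"bar",k.sum(),np.round(np.nanpercentile(g[k],[5,25,50,75,95],axis=0),1).tolist())
bar(-111,75);bar(-111,30)
E
```

```text
[-0.51  0.14  1.79 -0.    1.21  0.67]
top bar 48 [[-114.5, -12.9, 29.1], [-112.2, -9.4, 31.1], [-109.9, 2.9, 32.9], [-108.5, 8.8, 33.9], [-107.1, 13.1, 34.8]]
top bar 108 [[-115.1, -31.2, 28.5], [-112.8, -14.9, 30.2], [-111.4, 2.9, 31.4], [-109.7, 15.4, 33.2], [-107.5, 30.3, 34.5]]
scene bar 80 [[-115.4, -12.0, 27.0], [-111.9, -6.6, 29.6], [-109.8, 0.2, 31.7], [-108.3, 7.0, 33.0], [-107.0, 12.4, 34.7]]
scene bar 149 [[-114.7, -29.3, 26.6], [-112.3, -11.9, 29.4], [-110.5, 1.4, 31.1], [-108.9, 13.8, 32.6], [-107.1, 29.1, 34.2]]
tcp [458.2 -41.4  56.3] dp [8.81, -0.05, 12.81] dr [0.001, -0.002, 1.566]
tcp [458.2 -41.4  11.3] dp [8.81, -0.06, 17.31] dr [0.001, -0.002, 1.566]
```

>>> send_rows([
  {"dp": [1, 0, 2], "dr": [0, 0, 0.12]},
  {"dp": [2, 0, 4], "dr": [0, 0, 0.24]},
  {"dp": [4, 0, 6], "dr": [0, 0, 0.36]},
  {"dp": [6, 0, 7], "dr": [0, 0, 0.48]},
  {"dp": [8, 0, 8], "dr": [0, 0, 0.6]},
  {"dp": [8.8, 0, 9], "dr": [0, 0, 0.72]},
  {"dp": [8.8, 0, 10], "dr": [0, 0, 0.84]},
  {"dp": [8.8, 0, 10], "dr": [0, 0, 0.96]},
  {"dp": [8.8, 0, 10], "dr": [0, 0, 1.08]},
  {"dp": [8.8, 0, 10], "dr": [0, 0, 1.2]},
  {"dp": [8.8, 0, 10], "dr": [0, 0, 1.32]},
  {"dp": [8.8, 0, 10], "dr": [0, 0, 1.44]},
], jaw=0.4, force=25)

```text
clock: 11.57
tool_pos: [0.4595, -0.0411, 0.0842]
tool_rot: [0.866, -0.5, 0.001, 0.0]
ft_force: [-0.4, -0.4, 0.6]
gripper_width: 0.396
```

```bash
python3 -c "
from h import *
st();bar(-111,30)"
```

```text
t 11.57 p [459.5 -41.1  84.2] x [ 0.5   -0.866  0.003] z [ 0.002 -0.002 -1.   ] F [-0.4 -0.4  0.6] w 0.396
tcp [458.2 -41.4  11.3] dp [-0.06, 0.13, 7.29] dr [-0.001, -0.003, 0.122]
```

>>> send_rows([
  {"dp": [0, 0.1, 0.5], "dr": [0, 0, 0.12]},
  {"dp": [0, 0.1, 1], "dr": [0, 0, 0.122]},
  {"dp": [0, 0.1, 3], "dr": [0, 0, 0.122]},
  {"dp": [0, 0.1, 5], "dr": [0, 0, 0.122]},
  {"dp": [0, 0.1, 6.5], "dr": [0, 0, 0.122]},
  {"dp": [0, 0.1, 7.2], "dr": [0, 0, 0.122]},
  {"dp": [0, 0.1, 7.3], "dr": [0, 0, 0.122]},
  {"dp": [0, 0.1, 7.3], "dr": [0, 0, 0.122]},
])

```text
clock: 12.23
tool_pos: [0.4592, -0.0416, 0.011]
tool_rot: [0.834, -0.551, 0.001, 0.0]
ft_force: [-0.4, 0.8, -0.5]
gripper_width: 0.402
```

>>> send_rows([
  {"dp": [0, 0, 0], "dr": [0, 0, 0]},
  {"dp": [0, 0, 0], "dr": [0, 0, 0]},
  {"dp": [0, 0, 0], "dr": [0, 0, 0]},
  {"dp": [0, 0, 0], "dr": [0, 0, 0]},
  {"dp": [0, 0, 0], "dr": [0, 0, 0]},
  {"dp": [0, 0, 0], "dr": [0, 0, 0]},
], jaw=0.05, force=20)

```text
clock: 12.73
tool_pos: [0.4579, -0.0422, 0.0115]
tool_rot: [0.835, -0.551, 0.0, 0.001]
ft_force: [-7.0, -7.4, 2.7]
gripper_width: 0.105
```

Run:
```python
from h import *
st()
p,r,_=pose();g=R.from_euler('z',YAW,degrees=True).inv().apply(p*1000-CAD*[1,1,0]);print(g)
for th in(.316,.5,.7,.9,1.1,1.3,1.52):
    print(th,end=" ");bar(-56-58*np.cos(th),12+58*np.sin(th))
```

```text
t 12.73 p [457.9 -42.2  11.5] x [ 0.394 -0.919  0.002] z [-0.001 -0.003 -1.   ] F [-7.  -7.4  2.7] w 0.105
[-111.61516271   -0.64387399   11.53116584]
0.316 tcp [458.1 -41.4  11.3] dp [-0.06, -0.05, 0.02] dr [0.002, -0.002, 0.003]
0.5 tcp [462.  -39.8  21.1] dp [-0.06, -0.47, -0.96] dr [0.002, -0.002, 0.003]
0.7 tcp [468.  -37.2  30.7] dp [-0.06, -1.12, -1.92] dr [0.002, -0.002, 0.003]
0.9 tcp [475.7 -34.   38.7] dp [-0.05, -1.95, -2.72] dr [0.002, -0.002, 0.003]
1.1 tcp [484.6 -30.2  45. ] dp [-0.05, -2.92, -3.35] dr [0.002, -0.002, 0.003]
1.3 tcp [494.6 -25.9  49.2] dp [-0.04, -4.0, -3.77] dr [0.002, -0.002, 0.003]
1.52 tcp [506.1 -21.   51.2] dp [-0.04, -5.26, -3.98] dr [0.002, -0.002, 0.003]
```

The sleeve is pinched. Next I'll swing it along the arc.

>>> send_rows([
  {"dp": [0, -0.15, -0.45], "dr": [0, 0, 0]},
  {"dp": [0, -0.43, -0.96], "dr": [0, 0, 0]},
  {"dp": [0, -0.75, -1.45], "dr": [0, 0, 0]},
  {"dp": [0, -1.08, -1.92], "dr": [0, 0, 0]},
  {"dp": [0, -1.5, -2.34], "dr": [0, 0, 0]},
  {"dp": [0, -1.91, -2.72], "dr": [0, 0, 0]},
  {"dp": [0, -1.91, -2.72], "dr": [0, 0, 0]},
])

```text
clock: 13.32
tool_pos: [0.4739, -0.0356, 0.0407]
tool_rot: [0.835, -0.55, -0.001, 0.004]
ft_force: [-16.3, -12.6, 20.4]
gripper_width: 0.108
```

Run:
```python
from h import *
st()
for th in(.9,1.1,1.3,1.54):
    print(th,end=" ");bar(-56-58*np.cos(th),12+58*np.sin(th))
```

```text
t 13.32 p [473.9 -35.6  40.7] x [ 0.395 -0.918  0.003] z [-0.005 -0.006 -1.   ] F [-16.3 -12.6  20.4] w 0.108
0.9 tcp [475.7 -34.   38.7] dp [-0.08, -0.23, 0.2] dr [0.007, -0.003, 0.005]
1.1 tcp [484.6 -30.2  45. ] dp [-0.07, -1.2, -0.44] dr [0.007, -0.003, 0.005]
1.3 tcp [494.6 -25.9  49.2] dp [-0.06, -2.27, -0.86] dr [0.007, -0.003, 0.005]
1.54 tcp [507.2 -20.6  51.3] dp [-0.05, -3.65, -1.08] dr [0.007, -0.003, 0.005]
```

>>> send_rows([
  {"dp": [0, -0.3, -0.25], "dr": [0, 0, 0]},
  {"dp": [0, -0.6, -0.45], "dr": [0, 0, 0]},
  {"dp": [0, -0.95, -0.68], "dr": [0, 0, 0]},
  {"dp": [0, -1.28, -0.89], "dr": [0, 0, 0]},
  {"dp": [0, -1.28, -0.89], "dr": [0, 0, 0]},
])

```text
clock: 13.73
tool_pos: [0.486, -0.0306, 0.0509]
tool_rot: [0.836, -0.549, -0.0, 0.004]
ft_force: [-5.5, -4.4, 11.3]
gripper_width: 0.106
```

Run:
```python
from h import *
st();look("bl",60)
for c,b in(("top",[-1.8,-.2,0]),("scene",[1.5,1.2,-.7])):
    s=dict(np.load(f"pics/bl_{c}.npz"));w=cloud(s).reshape(-1,3)*1000-b
    g=R.from_euler('z',YAW,degrees=True).inv().apply(w-CAD*[1,1,0])
    k=(g[:,0]<-50)&(g[:,0]>-120)&(abs(abs(g[:,1])-40)<5)&(g[:,2]>10)&(g[:,2]<90)
    q=g[k];print(c,k.sum(),np.round(np.percentile(np.arctan2(q[:,2]-12,-56-q[:,0])[np.hypot(q[:,2]-12,q[:,0]+56)>20],[10,50,90]),2) if k.sum()>10 else "")
```

```text
t 13.73 p [486.  -30.6  50.9] x [ 0.396 -0.918  0.005] z [-0.005 -0.007 -1.   ] F [-5.5 -4.4 11.3] w 0.106
top 0 
scene 173 [1.08 1.13 1.18]
```

View pics/bl.png

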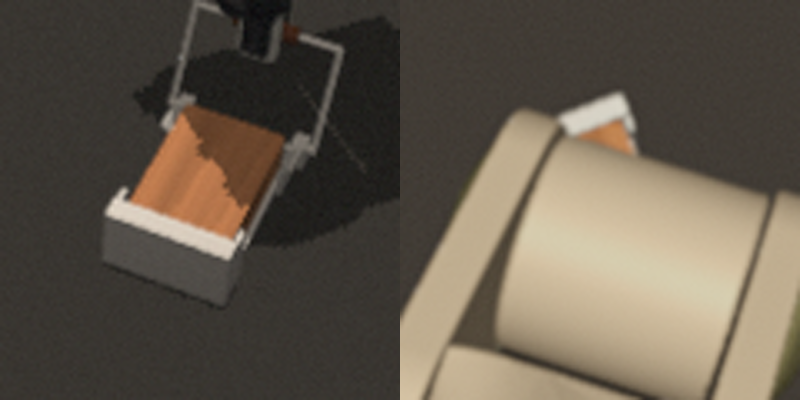

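The bail is at about 1.1 rad, still held, and the pile is undisturbed (left panel 205,170). I'll continue to about 1.53.

>>> send_rows([
  {"dp": [0, -0.4, -0.17], "dr": [0, 0, 0]},
  {"dp": [0, -0.8, -0.32], "dr": [0, 0, 0]},
  {"dp": [0, -1.2, -0.43], "dr": [0, 0, 0]},
  {"dp": [0, -1.6, -0.51], "dr": [0, 0, 0]},
  {"dp": [0, -2.0, -0.56], "dr": [0, 0, 0]},
  {"dp": [0, -2.3, -0.57], "dr": [0, 0, 0]},
  {"dp": [0, -2.3, -0.57], "dr": [0, 0, 0]},
])

```text
clock: 14.42
tool_pos: [0.5079, -0.0213, 0.0564]
tool_rot: [0.836, -0.549, 0.001, 0.004]
ft_force: [-1.1, -1.9, 2.9]
gripper_width: 0.106
```

```bash
cat >> h.py <<'E'
def bailang(name):
    st();look(name,60);p,_,_=pose();print("tcp in caddy",np.round(R.from_euler('z',YAW,degrees=True).inv().apply(p*1000-CAD*[1,1,0]),1))
    for c,b in(("top",[-1.8,-.2,0]),("scene",[1.5,1.2,-.7])):
        s=dict(np.load(f"pics/{name}_{c}.npz"));w=cloud(s).reshape(-1,3)*1000-b
        g=R.from_euler('z',YAW,degrees=True).inv().apply(w-CAD*[1,1,0])
        k=(g[:,0]<-35)&(g[:,0]>-120)&(abs(abs(g[:,1])-40)<5)&(g[:,2]>10)&(g[:,2]<90)
        q=g[k];q=q[np.hypot(q[:,2]-12,q[:,0]+56)>25]
        if len(q)>5: print(c,len(q),np.round(np.percentile(np.arctan2(q[:,2]-12,-56-q[:,0]),[10,50,90]),2))
E
python3 -c "
from h import *
bailang('b2')"
```

```text
t 14.42 p [507.9 -21.3  56.4] x [ 0.397 -0.918  0.005] z [-0.003 -0.007 -1.   ] F [-1.1 -1.9  2.9] w 0.106
tcp in caddy [-57.8  -0.9  56.4]
scene 78 [1.52 1.55 1.58]
```

The bail measures about 1.55 rad at low force. I'll release it and withdraw straight up.

>>> send_rows([
  {"dp": [0, 0, 0], "dr": [0, 0, 0]},
  {"dp": [0, 0, 0], "dr": [0, 0, 0]},
  {"dp": [0, 0, 0], "dr": [0, 0, 0]},
  {"dp": [0, 0, 0], "dr": [0, 0, 0]},
  {"dp": [0, 0, 0], "dr": [0, 0, 0]},
], jaw=0.35)

```text
clock: 14.93
tool_pos: [0.5074, -0.0213, 0.0564]
tool_rot: [0.836, -0.549, 0.0, 0.004]
ft_force: [-0.4, 0.2, -0.7]
gripper_width: 0.346
```

>>> send_rows([
  {"dp": [0, 0, -1], "dr": [0, 0, 0]},
  {"dp": [0, 0, -3], "dr": [0, 0, 0]},
  {"dp": [0, 0, -6], "dr": [0, 0, 0]},
  {"dp": [0, 0, -9], "dr": [0, 0, 0]},
  {"dp": [0, 0, -12], "dr": [0, 0, 0]},
  {"dp": [0, 4, -14], "dr": [0, 0, 0]},
  {"dp": [0, 8, -15], "dr": [0, 0, 0]},
  {"dp": [0, 12, -15], "dr": [0, 0, 0]},
  {"dp": [0, 15, -15], "dr": [0, 0, 0]},
  {"dp": [0, 15, -15], "dr": [0, 0, 0]},
  {"dp": [0, 15, -15], "dr": [0, 0, 0]},
])

```text
clock: 15.85
tool_pos: [0.3695, -0.0801, 0.2076]
tool_rot: [0.835, -0.55, 0.001, 0.004]
ft_force: [0.6, 0.0, -0.4]
gripper_width: 0.35
```

Run:
```python
from h import *
bailang('fin')
for c,b in(("top",[-1.8,-.2,0]),("scene",[1.5,1.2,-.7])):
    s=dict(np.load(f"pics/fin_{c}.npz"));w=cloud(s).reshape(-1,3)*1000-b
    f=s["frame"].reshape(-1,3).astype(int);wood=(f[:,0]>f[:,2]+35)
    g=R.from_euler('z',YAW,degrees=True).inv().apply(w-CAD)
    k=wood&(abs(g[:,0])<46)&(abs(g[:,1])<34)&(abs(g[:,2]-24)<5);t=g[k]
    print(c,k.sum(),np.round(np.percentile(t,[2,50,98],axis=0),1).tolist(),"plane",np.round(np.linalg.lstsq(np.c_[t[:,:2],np.ones(len(t))],t[:,2],rcond=None)[0],3))
for n in["tea_glass","saucers","tent_sign","sugar_bowl"]: print(n,[np.round(d["point"],3).tolist() for d in ctrl.tip_of(n,"scene")][:1])
```

```text
t 15.85 p [369.5 -80.1 207.6] x [ 0.394 -0.919  0.005] z [-0.003 -0.007 -1.   ] F [ 0.6  0.  -0.4] w 0.35
tcp in caddy [-206.5   -1.3  207.4]
top 23 [1.5  1.53 1.56]
scene 80 [1.5  1.54 1.58]
top 1259 [[-42.5, -26.7, 20.6], [-2.8, 0.3, 23.7], [38.0, 27.0, 26.7]] plane [-0.000e+00 -1.000e-03  2.367e+01]
scene 1112 [[-42.6, -26.9, 21.5], [-4.2, 0.8, 24.1], [30.9, 27.1, 26.4]] plane [ 6.0000e-03 -2.0000e-03  2.4056e+01]
tea_glass [[0.742, -0.238, -0.001]]
saucers [[0.541, 0.207, 0.004]]
tent_sign [[0.798, -0.032, 0.0]]
sugar_bowl [[0.759, 0.186, -0.003]]
```

View pics/fin.png

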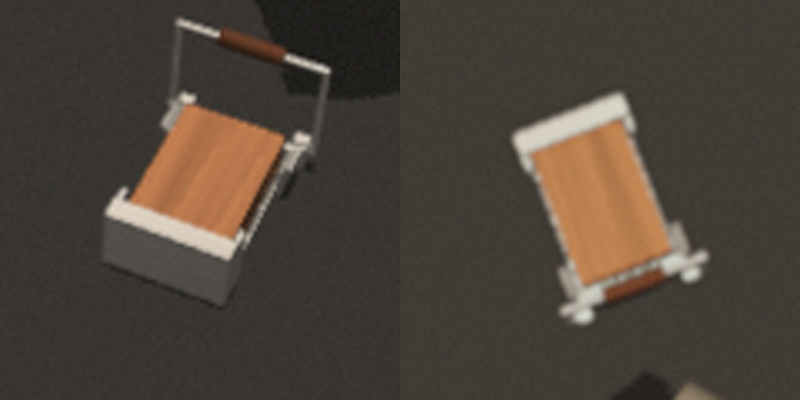

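The bail stands upright at about 1.53 rad (left panel, 250,45). The pile is flat in the caddy, the bystanders haven't moved and the arm is clear, so I'm handing in.

```bash
python3 -c "
from station import ctrl
print(ctrl.job_done())"
```

```text
the job is handed in; nothing more can be done
None
```

The job is done and handed in, with no verdict reported. I gripped the three wooden coasters as one pile, tilted them 0.3 rad and slid the low end under the caddy's lip. I then levelled and released them, pinched the bail's sleeve and swung it upright.

**Last checks:**
- **Coasters:** the top face is about 24 mm above the caddy floor, tilted less than 0.01 rad. The pile sits within about 2 mm of the caddy's centre.
- **Bail:** it measures 1.53–1.54 rad in both cameras.
- **Bystanders:** re-measured positions match the start within the detection error of a few mm.
- **Arm and time:** the arm was clear of everything, at about 16 s on the clock.

**What disagreed:**
- The two cameras differed by about 3 mm in x, so I corrected each against the arm's own position.
- During the swing the wrist force rose to about 29 N because the planned arc was slightly off. I corrected for this partway, and the force was about 4 N by the end of the swing.

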